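# Sort the coffee tubes back into their own caddy cells

## Task

The three coffee tubes stand in each other's cells of the wooden caddy: swap them round, parking one in the free cell or on the counter on the way, until each stands upright in the cell whose colour matches its lid, and stand the steel dosing cup upright in the white cell. One thing per cell; do not tip any of them over, and leave the glass tumbler and the grey bellows cap standing where they are.

Things in the scene. Friction and masses are not known exactly. Their poses are not given: they have to be found in the camera images.
- tube_red: Loose single-dose coffee tube: closed upright aluminium cylinder of 40 mm diameter with a red lid of 42 mm diameter on its top 28 mm; 95 mm tall in all, about 90 g. It starts upright in a cell of the caddy that is not its own. Origin: centre of its underside; z up along its axis.
- tube_blue: Loose single-dose coffee tube: closed upright aluminium cylinder of 40 mm diameter with a blue lid of 42 mm diameter on its top 28 mm; 95 mm tall in all, about 90 g. It starts upright in a cell of the caddy that is not its own. Origin: centre of its underside; z up along its axis.
- tube_yellow: Loose single-dose coffee tube: closed upright aluminium cylinder of 40 mm diameter with a yellow lid of 42 mm diameter on its top 28 mm; 95 mm tall in all, about 90 g. It starts upright in a cell of the caddy that is not its own. Origin: centre of its underside; z up along its axis.
- cup: Loose steel dosing cup, open at the top: 50 mm diameter at the foot, 52 mm at the rim, 72 mm tall, wall 3 mm, about 130 g. It starts upright on a 5 mm thick round cork coaster beside the caddy. Origin: centre of its underside; z up.
- cell_red: Cell with red floor pad and red tabs outside both long rims of a fixed wooden caddy: a row of 4 cells (colour order varies) 78 mm apart, each 72 x 72 mm inside, walls 6 mm. Origin: cell middle on top of the pad, 8 mm above the counter; walls rise 22 mm and tabs 25 mm above it, tabs reach 53 mm out. y along the row, x across it, z up.
- cell_blue: Cell with blue floor pad and blue tabs outside both long rims of a fixed wooden caddy: a row of 4 cells (colour order varies) 78 mm apart, each 72 x 72 mm inside, walls 6 mm. Origin: cell middle on top of the pad, 8 mm above the counter; walls rise 22 mm and tabs 25 mm above it, tabs reach 53 mm out. y along the row, x across it, z up.
- cell_yellow: Cell with yellow floor pad and yellow tabs outside both long rims of a fixed wooden caddy: a row of 4 cells (colour order varies) 78 mm apart, each 72 x 72 mm inside, walls 6 mm. Origin: cell middle on top of the pad, 8 mm above the counter; walls rise 22 mm and tabs 25 mm above it, tabs reach 53 mm out. y along the row, x across it, z up.
- cell_white: Cell with white floor pad and white tabs outside both long rims of a fixed wooden caddy: a row of 4 cells (colour order varies) 78 mm apart, each 72 x 72 mm inside, walls 6 mm. For the steel cup; empty at the start. Origin: cell middle on top of the pad, 8 mm above the counter; walls rise 22 mm and tabs 25 mm above it, tabs reach 53 mm out. y along the row, x across it, z up.
- tumbler: Bystander: loose empty glass tumbler standing on the counter at one side of the caddy, 72 mm rim diameter, 95 mm tall. Origin: centre of its underside, z up.
- bellows: Bystander: loose grey ribbed silicone bellows cap standing on the counter beside the caddy, 80 mm diameter, 54 mm tall. Origin: centre of its underside, z up.

How it is judged:
By the outcome, as a careful person would: the job done as asked, in the order asked, and still so for the second after the job is handed in, with the robot touching nothing.
It also fails if it takes over 112 s, if anything falls off the work surface, if the arm or the gripper's body presses on something with over 40 N, if the wrist force passes 120 N, or if a joint passes its speed limit or range.

## Robot

A 7-joint arm with a two-finger parallel gripper is mounted at the origin on the work surface. World frame = base frame: x ahead of the robot, y to its left, z up, the work surface at z = 0. Lengths are in m, angles in rad, forces in N, time in s.
With the tool pointing down it reaches from about 0.4 to 0.85 m from the base axis. Payload 10.4 kg.
Tool frame: the origin (TCP) lies midway between the tips of the shut fingers; the grasp point (between the pads) lies 19 mm behind it (grip_point_offset is the distance from the TCP to the grasp point, in m); y points along the fingers, z is the direction in which the jaws open and shut, and the axes are right-handed (so a half turn about y gives the same grasp; the last joint's range is limited). The gripper opens to 85 mm and grips with 20 to 120 N. Pads are 22 mm wide; open, the fingers measure 114 mm over their backs; the gripper's body (76 mm by 85 mm) begins 54 mm behind the grasp point. The pads swing forward as they close: fully open they stand 13 mm farther back than shut.
Start: joints at [1.325, 0.332, -0.065, 1.46, 0.022, 1.35, -0.088], TCP at [0.138, -0.61, 0.231] pointing down, gripper open.
Joint ranges: [-2.6, 2.6], [-0.5, 2.12], [-1.47, 1.34], [0.16, 2.42], [-1.27, 4.41], [0.06, 2.06], [-2.6, 2.6]. Speed limits (rad/s): [2.22, 2.22, 2.79, 2.79, 3.14, 3.14, 3.14].

## Interface

Orientations are given as a unit quaternion [x, y, z, w].
In Python, from workcell import * gives the robot as it stands.
- The arm moves only by the tool send_rows, never from a script. Its argument "motion" is a list of rows, each a list of 7 numbers: the opening in per cent of the stroke, from 0 (shut) to 100 (fully open), then the shift along the tool's x, y, z in m, then the turn, a rotation vector about the tool's x, y, z in rad. In form: [[claw, tx, ty, tz, ax, ay, az], ...]. A call has 1 to 10 rows; each row is the pose to reach, as a shift and turn from the pose commanded when the call began, along the tool's axes at that moment; what a row does not reach only later rows make up. A row lasts 1/12 s, in which the tool goes at most 41.7 mm and 7.16 degrees, less where a joint would pass 70% of its speed; a pose out of reach is approached as far as the arm can. A call with a gripper value outside its range is refused whole. The fingers move at their own pace and stop on an object; "squeeze" is the grip in N (left out, the last holds). Time passes only in rows, so rows that repeat a pose let the fingers close. It gives the time, the measured TCP pose, the force and the opening at its end, in the units of the state.
- get_obs(): the state, without advancing time (a new reading comes with each control period).
- camera(name): name is "scene" or "top" or "wrist"; returns a dict with "pixels" (420x560x3 uint8, red, green, blue), "range_z" (420x560 float32, m along the optical axis (not along the pixel's ray), 0 where there is no reading), "fovy" (degrees; the focal length in pixels is half the picture's height over the tangent of half this angle, whatever the lens; pixels are square), "cx", "cy" (the principal point, pixels), "view" (4x4, takes a point from world to camera coordinates); the wrist camera has in their place "T_tool_cam" (4x4, takes a point from camera to tool coordinates, whose origin is the TCP and whose axes are the tool frame's). Camera axes: x right, y down, z forward; pixel columns grow to the right and rows downward; lengths in m; the calibration is good to about 2 mm. A picture is of the moment at which its call begins: read the wrist's pose just before it.
- hand_in(): hands the job in, once; it reports no verdict.
The state is a dict: "clock": time; "joint_pos": joint angles; "joint_velocities": joint speeds; "tau": joint torques, N m; "position": TCP position; "ee_rot": TCP orientation; "ft_force": force on the tool from outside, world axes, zero at the start; "torque": the same for the moment, N m; "grip_width": opening from 0.0 (shut) to 1.0 (fully open).
Only numpy, scipy, OpenCV 4.12 (cv2) and the standard library are available. Lean on these libraries where they do the work, as an engineer would, in place of code of your own. Each camera call takes 0.05 s, during which the arm holds its last target.

## Working session

There is one attempt and no reset: what is moved stays moved. The work goes in short steps, Python scripts to look and compute and a tool call to move; the robot and the scene stay as the last step left them, time stands still between calls to the robot, and variables do not carry over. Pictures are saved under pics/ and viewed, and the job is handed in when it is done.

Besides the shell and the picture viewer there is one more tool, called after "Emit:" by a JSON object that holds its "fn" and its "kwargs". send_rows: Moves the arm, as the interface text tells. Its arguments: {"type":"object","properties":{"motion":{"type":"array"},"squeeze":{"type":"number"}},"required":["motion"]}

```bash
mkdir -p pics; ls
python3 - <<'E'
from workcell import *
import cv2,numpy as np
print(get_obs())
for n in ["top","scene","wrist"]:
    c=camera(n); cv2.imwrite(f"pics/{n}0.png",c["pixels"][:,:,::-1]); np.savez(f"{n}0.npz",**c)
    print(n,c["fovy"],c["cx"],c["cy"],c.get("view"),c.get("T_tool_cam"))
E
```

```text
pics
{'clock': 0.0, 'joint_pos': array([ 1.32540987,  0.33287321, -0.06470986,  1.46095805,  0.02161718,
        1.34990871, -0.08853251]), 'joint_velocities': array([ 0.00052292, -0.00061664,  0.00047437, -0.00095115,  0.00047354,
       -0.0011213 , -0.00082511]), 'tau': array([ 4.01588632e-04, -6.25440717e+01,  4.94728459e-02, -3.91617107e+01,
        1.63824140e-02,  9.66484426e-03,  9.91041361e-06]), 'position': array([ 0.13800131, -0.60917813,  0.23050714]), 'ee_rot': array([-0.07869052,  0.70322982, -0.70221819,  0.07851902]), 'ft_force': array([-0.78588887, -0.46887764, -1.44356122]), 'torque': array([ 0.01374286,  0.00543666, -0.00532737]), 'grip_width': 1.0005476844321193}
top 55.43218052078078 283.9771742268552 203.6645898875096 [[-0.0181272  -0.99977662 -0.01086788  0.00146338]
 [-0.9884362   0.01955616 -0.15037099  0.5493452 ]
 [ 0.15054993  0.0080164  -0.9885699   0.97054669]
 [ 0.          0.          0.          1.        ]] None
scene 46.106383622318404 283.0323234924833 207.81419062004412 [[-4.59576513e-01  8.88137679e-01  9.44371095e-04  2.61157301e-01]
 [ 4.83839018e-01  2.51259160e-01 -8.38312972e-01 -2.33329966e-01]
 [-7.44774619e-01 -3.84812029e-01 -5.45188471e-01  1.57492761e+00]
 [ 0.00000000e+00  0.00000000e+00  0.00000000e+00  1.00000000e+00]] None
wrist 60.94714926917658 287.6847883968309 211.68394804057914 None [[-1.67439430e-05  9.58344161e-01  2.85615948e-01 -7.39691202e-02]
 [ 3.76015904e-04 -2.85615922e-01  9.58344095e-01 -1.42371895e-01]
 [ 9.99999929e-01  1.23442598e-04 -3.55570309e-04  1.14135282e-03]
 [ 0.00000000e+00  0.00000000e+00  0.00000000e+00  1.00000000e+00]]
```

View pics/top0.png

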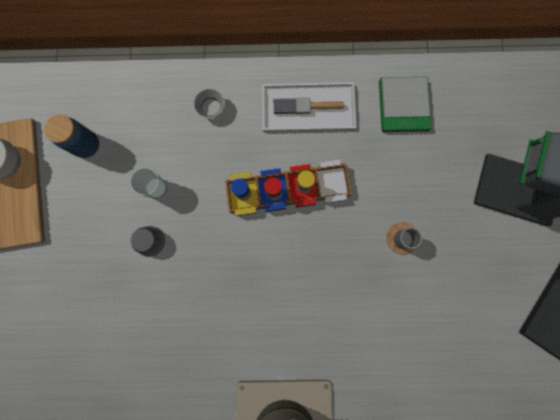

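View pics/scene0.png

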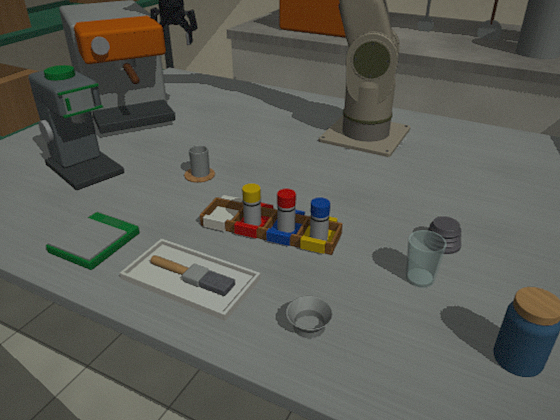

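The top view shows four cells, left to right. At (243,192) the blue lid stands in the yellow cell, and at (273,188) the red lid stands in the blue cell. At (305,182) the yellow lid stands in the red cell, and the white cell at (333,182) is empty. The cup is at (405,238), the tumbler at (148,183) and the bellows at (148,240). Next I'll measure positions.

```bash
cat > h.py <<'E'
import numpy as np,cv2
def cloud(c,Twc=None):
    h,w=c["range_z"].shape; f=h/2/np.tan(np.radians(float(c["fovy"]))/2)
    v,u=np.mgrid[:h,:w]; z=c["range_z"]
    P=np.stack([(u-c["cx"])/f*z,(v-c["cy"])/f*z,z,np.ones_like(z)],-1)
    T=np.linalg.inv(c["view"]) if Twc is None else Twc
    return (P@T.T)[...,:3]
def hsv(c): return cv2.cvtColor(c["pixels"],cv2.COLOR_RGB2HSV).astype(int)
def masks(c):
    H=hsv(c); h,s,v=H[...,0],H[...,1],H[...,2]
    return dict(red=((h<6)|(h>174))&(s>170)&(v>90),blue=(h>108)&(h<128)&(s>150)&(v>70),yellow=(h>20)&(h<32)&(s>150)&(v>90))
E
cat > meas.py <<'E'
import sys
from h import *
c={}
def rep(c):
    P=cloud(c);M=masks(c); b=(P[...,0]>.3)&(P[...,0]<.75)&(abs(P[...,1])<.2)
    for n,m in M.items():
        m=m&b
        t=P[m&(P[...,2]>.09)&(P[...,2]<.2)]; print(n,"lid",len(t),t.mean(0).round(4),t[:,:2].min(0).round(3),t[:,:2].max(0).round(3),np.median(t[:,2]).round(3)) if len(t) else print(n,'nolid')
        k=P[m&(P[...,2]>.024)&(P[...,2]<.045)]
        for nm,s in (("far",k[k[:,0]>np.median(k[:,0])] if len(k) else k),("near",k[k[:,0]<=np.median(k[:,0])] if len(k) else k)):
            if len(s): print("  tab",nm,len(s),s.mean(0).round(4))
if __name__=="__main__":
    for n in sys.argv[1:]:
        c=np.load(n); c={k:c[k] for k in c.files}; print(n); rep(c)
E
python3 meas.py top0.npz scene0.npz
python3 - <<'E'
from h import *
for n in ("top0","scene0"):
    c=dict(np.load(n+".npz"));P=cloud(c)
    b=(P[...,2]>.05)&(P[...,2]<.12)&(P[...,0]>.3)&(P[...,0]<.7)&(P[...,1]>-.4)&(P[...,1]<.45)
    k,L,S,C=cv2.connectedComponentsWithStats(b.astype(np.uint8))
    for i in range(1,k):
        if S[i,4]>30: q=P[L==i];print(n,C[i].round(),S[i,4],q.min(0).round(3),q.max(0).round(3))
c=dict(np.load("top0.npz"))
cv2.imwrite("pics/crop1.png",cv2.resize(c["pixels"][150:270,210:430,::-1],None,fx=3.6,fy=3.6,interpolation=cv2.INTER_CUBIC))
E
```

```text
top0.npz
red lid 217 [0.5833 0.0167 0.1026] [ 0.564 -0.001] [0.604 0.035] 0.103
  tab far 101 [ 0.627  -0.0564  0.0322]
  tab near 102 [ 0.5532 -0.0632  0.0325]
blue lid 199 [0.5823 0.0969 0.1026] [0.563 0.079] [0.6   0.115] 0.103
  tab far 84 [0.6208 0.022  0.0325]
  tab near 85 [0.5421 0.0148 0.032 ]
yellow lid 231 [ 0.5993 -0.062   0.1022] [ 0.58  -0.083] [ 0.619 -0.044] 0.102
  tab far 114 [0.6022 0.0912 0.0319]
  tab near 115 [0.5343 0.0926 0.0326]
scene0.npz
red lid 200 [0.5913 0.0207 0.1011] [ 0.568 -0.002] [0.607 0.038] 0.103
  tab far 87 [ 0.6518 -0.0554  0.0299]
  tab near 87 [ 0.6176 -0.0505  0.0331]
blue lid 102 [0.5914 0.1    0.1009] [0.568 0.079] [0.608 0.118] 0.103
  tab far 44 [0.6416 0.026  0.0295]
  tab near 45 [0.6045 0.0289 0.0332]
yellow lid 199 [ 0.6067 -0.0591  0.1011] [ 0.582 -0.084] [ 0.622 -0.042] 0.103
  tab far 106 [0.6326 0.1005 0.03  ]
  tab near 107 [0.5974 0.1074 0.0326]
top0 [144. 181.] 505 [0.569 0.296 0.05 ] [0.639 0.366 0.099]
top0 [305. 180.] 281 [ 0.58  -0.083  0.05 ] [ 0.621 -0.042  0.106]
top0 [239. 188.] 287 [0.563 0.078 0.051] [0.605 0.119 0.108]
top0 [273. 187.] 279 [ 0.564 -0.003  0.05 ] [0.604 0.038 0.108]
top0 [410. 238.] 204 [ 0.431 -0.337  0.05 ] [ 0.481 -0.286  0.081]
top0 [142. 240.] 426 [0.436 0.316 0.05 ] [0.493 0.372 0.058]
scene0 [199. 153.] 311 [ 0.425 -0.34   0.05 ] [ 0.483 -0.285  0.081]
scene0 [252. 197.] 485 [ 0.577 -0.084  0.05 ] [ 0.624 -0.041  0.107]
scene0 [286. 203.] 518 [ 0.564 -0.003  0.05 ] [0.607 0.038 0.106]
scene0 [320. 212.] 544 [0.561 0.076 0.05 ] [0.608 0.119 0.107]
scene0 [446. 224.] 355 [0.437 0.316 0.05 ] [0.496 0.373 0.058]
scene0 [426. 249.] 1277 [0.566 0.295 0.05 ] [0.642 0.365 0.098]
```

View pics/crop1.png

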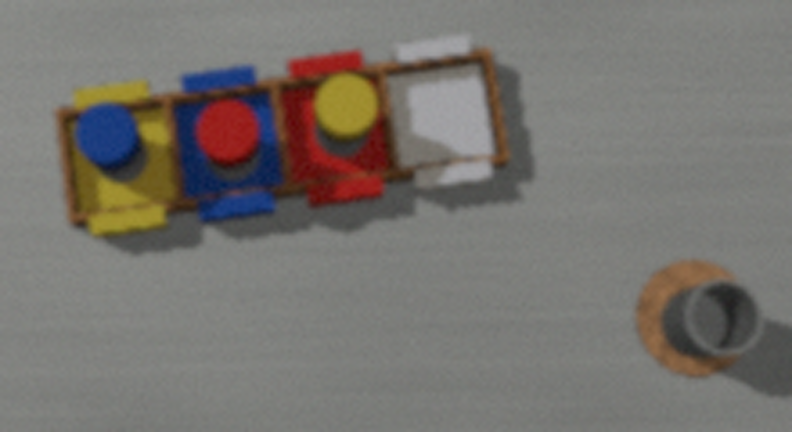

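```bash
cat > cells.py <<'E'
from h import *
c=dict(np.load("top0.npz")); f=210/np.tan(np.radians(float(c["fovy"]))/2); T=np.linalg.inv(c["view"])
def ray(u,v,z):
    d=T[:3,:3]@np.array([(u-c["cx"])/f,(v-c["cy"])/f,1]); o=T[:3,3]; return o+d*(z-o[2])/d[2]
far=dict(yellow=(112,95),blue=(219,79),red=(327,64),white=(433,48)); near=dict(yellow=(129,220),blue=(237,207),red=(345,191),white=(453,174))
cr=lambda p:((p[0]+.5)/3.6-.5+210,(p[1]+.5)/3.6-.5+150)
ms=[]
for n in far:
    a=ray(*cr(far[n]),.033);b=ray(*cr(near[n]),.033); m=(a+b)/2; ms.append(m); print(n,m.round(4),"len",np.linalg.norm(a-b).round(3),"yaw",np.degrees(np.arctan2((a-b)[1],(a-b)[0])).round(1))
ms=np.array(ms); t=np.polyfit(np.arange(4)*-.078,ms[:,:2],1); print("slope",t[0],np.degrees(np.arctan2(-t[0][0],t[0][1])),np.linalg.norm(t[0]));
d=t[0]/np.linalg.norm(t[0]); mid=ms.mean(0)[:2]
for i,n in enumerate(far): print(n,(mid+d*.078*(1.5-i)).round(4))
# depth check: caddy footprint
for nm in ("top0","scene0"):
    cc=dict(np.load(nm+".npz"));P=cloud(cc); q=P[(P[...,2]>.024)&(P[...,2]<.042)&(P[...,0]>.45)&(P[...,0]<.75)&(P[...,1]>-.22)&(P[...,1]<.18)]
    r=cv2.minAreaRect(q[:,:2].astype(np.float32)); print(nm,r)
E
python3 cells.py
```

```text
yellow [0.5796 0.0956 0.033 ] len 0.092 yaw 7.5
blue [0.5886 0.0187 0.033 ] len 0.094 yaw 7.1
red [ 0.5983 -0.0585  0.033 ] len 0.093 yaw 6.5
white [ 0.6088 -0.1353  0.033 ] len 0.093 yaw 6.8
slope [-0.12446709  0.98683224] 7.1886380836591 0.994650657969938
yellow [0.5792 0.0962]
blue [0.5889 0.0188]
red [ 0.5987 -0.0586]
white [ 0.6085 -0.136 ]
top0 ((0.5950323343276978, -0.018214628100395203), (0.10678165405988693, 0.31824079155921936), 7.00351095199585)
scene0 ((0.5959765911102295, -0.01950518786907196), (0.11288409680128098, 0.3191785216331482), 6.672988414764404)
```

```bash
cat > go.py <<'E'
import sys
from workcell import *
from h import *
from scipy.spatial.transform import Rotation as R
o=get_obs(); Rm=R.from_quat(o["ee_rot"]).as_matrix(); p=o["position"]
print("t",round(o["clock"],2),"p",p.round(4),"grip",round(o["grip_width"],3),"F",o["ft_force"].round(1)); 
print("axes x",Rm[:,0].round(3),"y",Rm[:,1].round(3),"z",Rm[:,2].round(3),"j",o["joint_pos"].round(2))
a=[float(x) for x in sys.argv[1:]]
# x y z yawdeg(jaw dir)
if len(a)>=3:
    print("shift tool",(Rm.T@(np.array(a[:3])-p)).round(4))
    if len(a)>3:
        best=None
        for k in (0,180):
            t=np.radians(a[3]+k); z=np.array([np.cos(t),np.sin(t),0]); y=np.array([0,0,-1.]); x=np.cross(y,z)
            r=R.from_matrix(Rm.T@np.stack([x,y,z],1)).as_rotvec(); print("rotvec",r.round(4),np.degrees(np.linalg.norm(r)).round(1))
E
python3 go.py .60 -.0625 .2 7
```

```text
t 0.15 p [ 0.1381 -0.6093  0.2307] grip 1.002 F [-0.2  0.3 -0.9]
axes x [-0.975 -0.221  0.   ] y [-0.     0.001 -1.   ] z [ 0.221 -0.975 -0.001] j [ 1.33  0.33 -0.06  1.46  0.02  1.35 -0.09]
shift tool [-0.5714  0.0312 -0.4311]
rotvec [ 9.0000e-04 -1.4701e+00 -8.0000e-04] 84.2
rotvec [8.0000e-04 1.6715e+00 1.0000e-03] 95.8
```

Emit:
{"fn": "send_rows", "kwargs": {"motion": [[100,-0.035,0,-0.026,0,-0.1,0],[100,-0.07,0,-0.052,0,-0.2,0],[100,-0.105,0,-0.078,0,-0.3,0],[100,-0.14,0,-0.104,0,-0.4,0],[100,-0.175,0,-0.13,0,-0.5,0],[100,-0.21,0,-0.156,0,-0.6,0],[100,-0.245,0,-0.182,0,-0.7,0],[100,-0.28,0,-0.208,0,-0.8,0],[100,-0.315,0,-0.234,0,-0.9,0],[100,-0.35,0,-0.26,0,-1.0,0]], "squeeze": 30}}

```text
clock: 0.98
position: [0.4102, -0.2916, 0.2314]
ee_rot: [0.407, -0.578, 0.578, -0.407]
ft_force: [1.3, -0.8, -0.6]
grip_width: 0.998
```

```bash
python3 go.py .60 -.0625 .2 7
```

```text
t 0.98 p [ 0.4102 -0.2916  0.2314] grip 0.998 F [ 1.3 -0.8 -0.6]
axes x [-0.337 -0.942  0.   ] y [ 0. -0. -1.] z [ 0.942 -0.337  0.   ] j [ 0.96  0.09 -0.45  1.76  0.04  1.3   0.15]
shift tool [-0.2796  0.0313  0.1016]
rotvec [-1.000e-04 -4.655e-01  5.000e-04] 26.7
rotvec [-6.0000e-04  2.6761e+00 -1.0000e-04] 153.3
```

Emit:
{"fn": "send_rows", "kwargs": {"motion": [[100,-0.26,0.0,0.1,0,-0.41,0],[100,-0.26,0.0,0.1,0,-0.41,0],[100,-0.26,0.0,0.1,0,-0.41,0],[100,-0.26,0.0,0.1,0,-0.41,0],[100,-0.26,0.0,0.1,0,-0.41,0],[100,-0.26,0.0,0.1,0,-0.41,0],[100,-0.26,0.0,0.1,0,-0.41,0],[100,-0.26,0.0,0.1,0,-0.41,0],[100,-0.26,0.0,0.1,0,-0.41,0],[100,-0.26,0.0,0.1,0,-0.41,0]]}}

```text
clock: 1.82
position: [0.5917, -0.0837, 0.2309]
ee_rot: [0.515, -0.484, 0.484, -0.515]
ft_force: [0.3, 0.0, -0.3]
grip_width: 0.998
```

```bash
python3 go.py .60 -.0625 .2 7
python3 - <<'E'
from workcell import *
from h import *
from scipy.spatial.transform import Rotation as R
o=get_obs(); c=camera("wrist"); T=np.eye(4);T[:3,:3]=R.from_quat(o["ee_rot"]).as_matrix();T[:3,3]=o["position"]
P=cloud(c,T@c["T_tool_cam"]); cv2.imwrite("pics/w1.png",c["pixels"][:,:,::-1])
for n,m in masks(c).items():
    q=P[m&(P[...,2]>.09)&(P[...,2]<.12)]
    if len(q)>50: print(n,len(q),q.min(0).round(3),q.max(0).round(3),((q.min(0)+q.max(0))/2).round(4))
E
```

```text
t 1.82 p [ 0.5917 -0.0837  0.2309] grip 0.998 F [ 0.3  0.  -0.3]
axes x [ 0.062 -0.998  0.   ] y [-0.001 -0.    -1.   ] z [ 0.998  0.062 -0.001] j [ 0.58  0.34 -0.65  1.51  0.21  1.36 -0.02]
shift tool [-0.0207  0.0309  0.0096]
rotvec [ 0.0009 -0.0606  0.0003] 3.5
rotvec [-5.000e-04  3.081e+00  1.400e-03] 176.5
red 2813 [ 0.566 -0.067  0.099] [0.606 0.035 0.105] [ 0.5861 -0.0161  0.1021]
yellow 2243 [ 0.581 -0.085  0.09 ] [ 0.622 -0.044  0.105] [ 0.6018 -0.0643  0.0976]
```

View pics/w1.png

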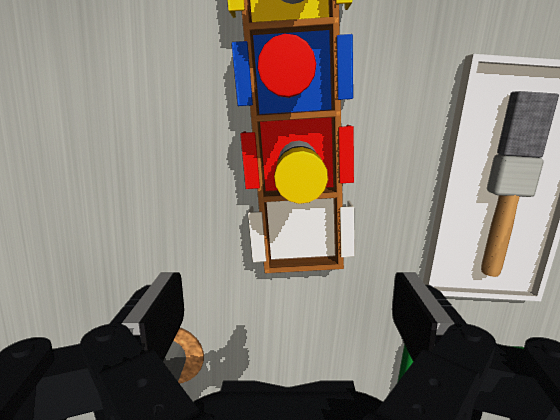

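The wrist view shows the yellow lid at (301,177), the red lid at (287,65) and the empty white cell at (303,232). The depth readings agree with the top and scene cameras. I'm moving over the yellow tube and down.

Emit:
{"fn": "send_rows", "kwargs": {"motion": [[100,-0.02,0.0,0.01,0,-0.06,0],[100,-0.02,0.03,0.01,0,-0.06,0],[100,-0.02,0.06,0.01,0,-0.06,0],[100,-0.02,0.08,0.01,0,-0.06,0],[100,-0.02,0.09,0.01,0,-0.06,0],[100,-0.02,0.09,0.01,0,-0.06,0],[100,-0.02,0.09,0.01,0,-0.06,0]]}}

```text
clock: 2.45
position: [0.6009, -0.0634, 0.1421]
ee_rot: [0.529, -0.469, 0.469, -0.529]
ft_force: [0.7, -0.9, -1.0]
grip_width: 1.004
```

```bash
python3 go.py .601 -.0635 .066 7
```

```text
t 2.45 p [ 0.6009 -0.0634  0.1421] grip 1.004 F [ 0.7 -0.9 -1. ]
axes x [ 0.12  -0.993  0.   ] y [ 0. -0. -1.] z [0.993 0.12  0.   ] j [ 0.54  0.43 -0.65  1.6   0.27  1.2  -0.04]
shift tool [0.0001 0.0761 0.0001]
rotvec [-0.0004 -0.0015  0.0005] 0.1
rotvec [-7.0000e-04  3.1401e+00 -6.0000e-04] 179.9
```

Emit:
{"fn": "send_rows", "kwargs": {"motion": [[100,0,0.03,0,0,0,0],[100,0,0.055,0,0,0,0],[100,0,0.075,0,0,0,0],[100,0,0.075,0,0,0,0],[60,0,0.075,0,0,0,0],[40,0,0.075,0,0,0,0],[30,0,0.075,0,0,0,0],[30,0,0.075,0,0,0,0],[30,0,0.075,0,0,0,0],[30,0,0.075,0,0,0,0]], "squeeze": 30}}

```text
clock: 3.28
position: [0.6019, -0.0625, 0.0683]
ee_rot: [-0.529, 0.468, -0.469, 0.53]
ft_force: [-1.3, 0.0, 8.4]
grip_width: 0.486
```

```bash
python3 go.py .6087 -.137 .067 7
python3 - <<'E'
from workcell import *
import cv2
c=camera("wrist");cv2.imwrite("pics/w2.png",c["pixels"][:,:,::-1])
c=camera("scene");cv2.imwrite("pics/s2.png",cv2.resize(c["pixels"][100:300,130:380,::-1],None,fx=3,fy=3))
E
```

```text
t 3.28 p [ 0.6019 -0.0625  0.0683] grip 0.486 F [-1.3  0.   8.4]
axes x [ 0.122 -0.993  0.001] y [ 0.003 -0.001 -1.   ] z [0.993 0.122 0.002] j [ 0.52  0.5  -0.62  1.67  0.33  1.07 -0.08]
shift tool [ 0.0747  0.0014 -0.0023]
rotvec [-0.0024 -0.0003  0.001 ] 0.2
rotvec [-1.6000e-03  3.1413e+00 -3.8000e-03] 180.0
```

View pics/s2.png

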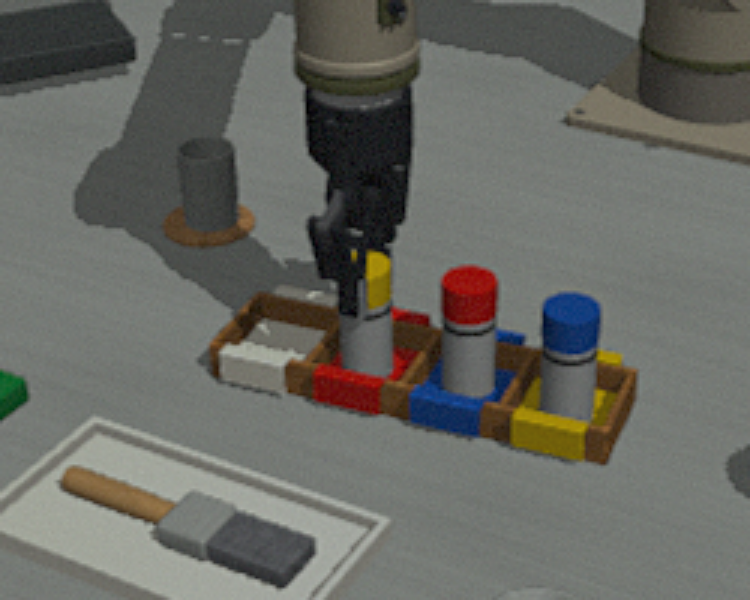

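The grip width is 0.486, about 41 mm, which matches the lid. Next I'll lift it, move it 75 mm to the white cell and lower it.

Emit:
{"fn": "send_rows", "kwargs": {"motion": [[30,0,-0.01,0,0,0,0],[30,0,-0.03,0,0,0,0],[30,0,-0.05,0,0,0,0],[30,0,-0.06,0,0,0,0],[30,0.025,-0.06,-0.001,0,0,0],[30,0.05,-0.06,-0.002,0,0,0],[30,0.075,-0.06,-0.002,0,0,0],[30,0.075,-0.06,-0.002,0,0,0],[30,0.075,-0.06,-0.002,0,0,0]]}}

```text
clock: 4.13
position: [0.6078, -0.1391, 0.1264]
ee_rot: [0.529, -0.469, 0.47, -0.529]
ft_force: [-0.1, 0.6, -1.7]
grip_width: 0.481
```

```bash
python3 go.py .6087 -.137 .069 7
python3 - <<'E'
from workcell import *
import cv2
c=camera("scene");cv2.imwrite("pics/s3.png",cv2.resize(c["pixels"][100:300,130:380,::-1],None,fx=3,fy=3))
E
```

```text
t 4.13 p [ 0.6078 -0.1391  0.1264] grip 0.481 F [-0.1  0.6 -1.7]
axes x [ 0.119 -0.993  0.001] y [ 0.    -0.001 -1.   ] z [ 0.993  0.119 -0.   ] j [ 0.62  0.47 -0.61  1.57  0.29  1.19  0.07]
shift tool [-0.002   0.0574  0.0011]
rotvec [ 0.     -0.0034  0.0005] 0.2
rotvec [-8.0000e-04  3.1382e+00  1.0000e-04] 179.8
```

View pics/s3.png

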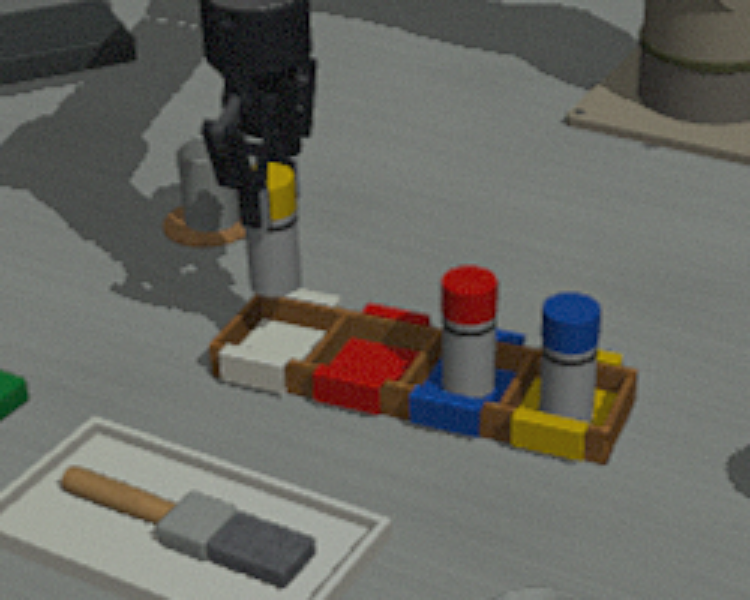

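The yellow tube hangs straight in the grip and is over the white cell. I'll lower it gently.

Emit:
{"fn": "send_rows", "kwargs": {"motion": [[30,-0.002,0.02,0.001,0,0,0],[30,-0.002,0.04,0.001,0,0,0],[30,-0.002,0.05,0.001,0,0,0],[30,-0.002,0.055,0.001,0,0,0],[30,-0.002,0.057,0.001,0,0,0],[30,-0.002,0.057,0.001,0,0,0],[30,-0.002,0.057,0.001,0,0,0]]}}

```text
clock: 4.77
position: [0.6093, -0.1349, 0.0703]
ee_rot: [-0.529, 0.468, -0.469, 0.53]
ft_force: [-1.0, 1.1, -1.5]
grip_width: 0.485
```

Emit:
{"fn": "send_rows", "kwargs": {"motion": [[55,0,0,0,0,0,0],[65,0,0,0,0,0,0],[80,0,0,0,0,0,0],[100,0,0,0,0,0,0],[100,0,-0.02,0,0,0,0],[100,0,-0.05,0,0,0,0],[100,0,-0.08,0,0,0,0],[100,0,-0.09,0,0,0,0],[100,0,-0.09,0,0,0,0]]}}

```text
clock: 5.52
position: [0.6105, -0.1351, 0.1629]
ee_rot: [-0.529, 0.467, -0.47, 0.53]
ft_force: [0.4, 0.3, -0.3]
grip_width: 0.998
```

```bash
python3 go.py .585 .0175 .066 7
python3 - <<'E'
from workcell import *
import cv2
c=camera("scene");cv2.imwrite("pics/s4.png",cv2.resize(c["pixels"][100:300,130:380,::-1],None,fx=3,fy=3))
E
```

```text
t 5.52 p [ 0.6105 -0.1351  0.1629] grip 0.998 F [ 0.4  0.3 -0.3]
axes x [ 0.122 -0.993  0.002] y [ 0.005 -0.001 -1.   ] z [0.993 0.122 0.005] j [ 0.62  0.44 -0.62  1.53  0.27  1.25  0.08]
shift tool [-0.1548  0.0965 -0.0072]
rotvec [-0.0052 -0.0003  0.0021] 0.3
rotvec [-0.0033  3.1413 -0.0081] 180.0
```

View pics/s4.png

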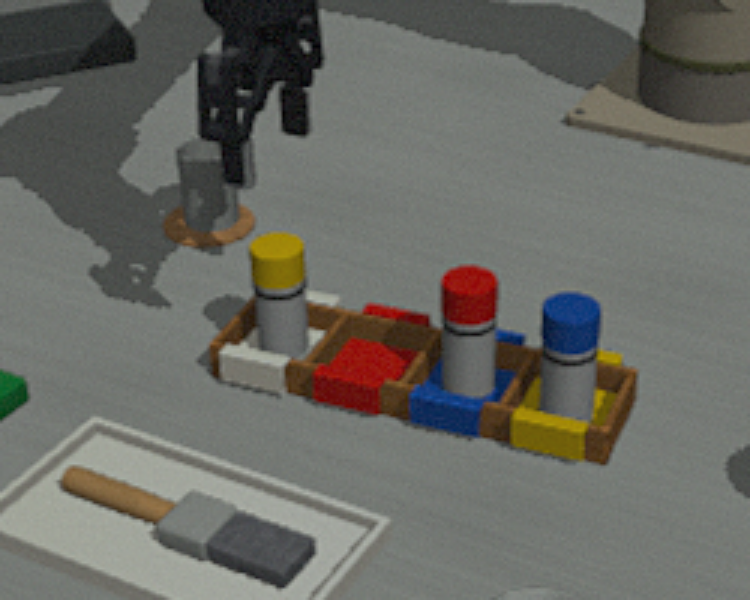

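The yellow tube stands upright in the white cell. Next is the red tube.

Emit:
{"fn": "send_rows", "kwargs": {"motion": [[100,-0.04,0,-0.002,-0.005,0,0],[100,-0.08,0,-0.004,-0.005,0,0],[100,-0.12,0,-0.006,-0.005,0,0],[100,-0.15,0,-0.007,-0.005,0,0],[100,-0.155,0,-0.007,-0.005,0,0],[100,-0.155,0,-0.007,-0.005,0,0],[100,-0.155,0,-0.007,-0.005,0,0],[100,-0.155,0,-0.007,-0.005,0,0]]}}

```text
clock: 6.23
position: [0.5829, 0.0159, 0.1584]
ee_rot: [0.531, -0.471, 0.468, -0.527]
ft_force: [-0.2, -0.6, -0.3]
grip_width: 0.995
```

```bash
python3 go.py .585 .0175 .068 7
```

```text
t 6.23 p [0.5829 0.0159 0.1584] grip 0.995 F [-0.2 -0.6 -0.3]
axes x [ 0.119 -0.993  0.001] y [-0.006 -0.001 -1.   ] z [ 0.993  0.119 -0.006] j [ 0.45  0.38 -0.69  1.63  0.25  1.23 -0.17]
shift tool [-0.0014  0.0904  0.0028]
rotvec [ 0.0062 -0.0026  0.0006] 0.4
rotvec [-9.000e-04  3.139e+00  9.700e-03] 179.9
```

Emit:
{"fn": "send_rows", "kwargs": {"motion": [[100,-0.001,0.03,0.002,0.005,0,0],[100,-0.001,0.06,0.002,0.005,0,0],[100,-0.001,0.085,0.002,0.005,0,0],[100,-0.001,0.09,0.002,0.005,0,0],[100,-0.001,0.09,0.002,0.005,0,0],[60,-0.001,0.09,0.002,0.005,0,0],[40,-0.001,0.09,0.002,0.005,0,0],[30,-0.001,0.09,0.002,0.005,0,0],[30,-0.001,0.09,0.002,0.005,0,0],[30,-0.001,0.09,0.002,0.005,0,0]]}}

```text
clock: 7.07
position: [0.5851, 0.0191, 0.0708]
ee_rot: [-0.529, 0.468, -0.469, 0.53]
ft_force: [-2.0, -1.2, 7.2]
grip_width: 0.48
```

```bash
python3 go.py .599 -.059 .067 7
```

```text
t 7.07 p [0.5851 0.0191 0.0708] grip 0.48 F [-2.  -1.2  7.2]
axes x [ 0.122 -0.993  0.001] y [ 0.002 -0.    -1.   ] z [0.993 0.122 0.002] j [ 0.42  0.47 -0.66  1.72  0.32  1.06 -0.22]
shift tool [0.0792 0.0038 0.0043]
rotvec [-0.002  -0.0002  0.0007] 0.1
rotvec [-1.1000e-03  3.1414e+00 -3.1000e-03] 180.0
```

Emit:
{"fn": "send_rows", "kwargs": {"motion": [[30,0,-0.01,0,0,0,0],[30,0,-0.03,0,0,0,0],[30,0,-0.05,0,0,0,0],[30,0,-0.06,0,0,0,0],[30,0.025,-0.06,0.002,0,0,0],[30,0.05,-0.06,0.004,0,0,0],[30,0.078,-0.06,0.004,0,0,0],[30,0.078,-0.06,0.004,0,0,0],[30,0.078,-0.06,0.004,0,0,0]]}}

```text
clock: 7.82
position: [0.5978, -0.06, 0.1293]
ee_rot: [0.529, -0.469, 0.47, -0.529]
ft_force: [0.5, 0.2, -1.2]
grip_width: 0.485
```

```bash
python3 go.py .599 -.059 .072 7
```

```text
t 7.82 p [ 0.5978 -0.06    0.1293] grip 0.485 F [ 0.5  0.2 -1.2]
axes x [ 0.118 -0.993  0.001] y [-0.    -0.001 -1.   ] z [ 0.993  0.118 -0.   ] j [ 0.54  0.43 -0.65  1.62  0.28  1.18 -0.06]
shift tool [-0.0009  0.0573  0.0014]
rotvec [ 0.0002 -0.0038  0.0006] 0.2
rotvec [-1.0000e-03  3.1378e+00  3.0000e-04] 179.8
```

Emit:
{"fn": "send_rows", "kwargs": {"motion": [[30,-0.001,0.02,0.001,0,0,0],[30,-0.001,0.04,0.001,0,0,0],[30,-0.001,0.05,0.001,0,0,0],[30,-0.001,0.055,0.001,0,0,0],[30,-0.001,0.057,0.001,0,0,0],[30,-0.001,0.057,0.001,0,0,0],[30,-0.001,0.057,0.001,0,0,0]]}}

```text
clock: 8.4
position: [0.5992, -0.0564, 0.0732]
ee_rot: [-0.529, 0.468, -0.469, 0.53]
ft_force: [0.1, 0.6, -0.4]
grip_width: 0.486
```

Emit:
{"fn": "send_rows", "kwargs": {"motion": [[55,0,0,0,0,0,0],[65,0,0,0,0,0,0],[80,0,0,0,0,0,0],[100,0,0,0,0,0,0],[100,0,-0.02,0,0,0,0],[100,0,-0.05,0,0,0,0],[100,0,-0.08,0,0,0,0],[100,0,-0.09,0,0,0,0],[100,0,-0.09,0,0,0,0]]}}

```text
clock: 9.15
position: [0.6004, -0.0566, 0.1657]
ee_rot: [-0.529, 0.467, -0.47, 0.531]
ft_force: [0.2, 1.4, -0.9]
grip_width: 1.002
```

```bash
python3 go.py .5845 .0985 .068 7
python3 - <<'E'
from workcell import *
import cv2
c=camera("scene");cv2.imwrite("pics/s5.png",cv2.resize(c["pixels"][100:300,130:380,::-1],None,fx=3,fy=3))
E
```

```text
t 9.15 p [ 0.6004 -0.0566  0.1657] grip 1.002 F [ 0.2  1.4 -0.9]
axes x [ 0.122 -0.993  0.002] y [ 0.005 -0.001 -1.   ] z [0.993 0.122 0.005] j [ 0.54  0.4  -0.66  1.58  0.26  1.24 -0.04]
shift tool [-0.156   0.0975  0.0026]
rotvec [-0.0052 -0.0002  0.0015] 0.3
rotvec [-2.4000e-03  3.1413e+00 -8.2000e-03] 180.0
```

View pics/s5.png

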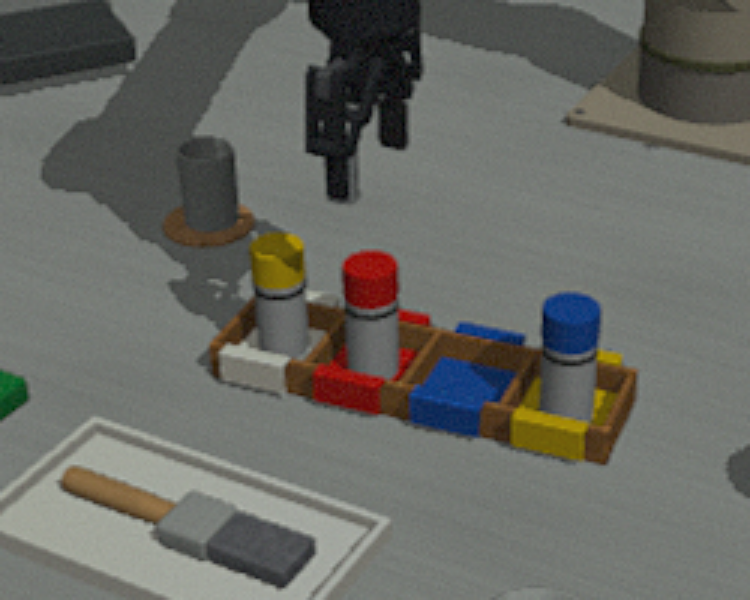

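The red tube is upright in the red cell. Next is the blue tube.

Emit:
{"fn": "send_rows", "kwargs": {"motion": [[100,-0.04,0,0.001,0,0,0],[100,-0.08,0,0.002,0,0,0],[100,-0.12,0,0.002,0,0,0],[100,-0.15,0,0.003,0,0,0],[100,-0.156,0,0.003,0,0,0],[100,-0.156,0,0.003,0,0,0],[100,-0.156,0,0.003,0,0,0],[100,-0.156,0,0.003,0,0,0]]}}

```text
clock: 9.87
position: [0.5828, 0.0963, 0.1614]
ee_rot: [0.53, -0.469, 0.469, -0.528]
ft_force: [1.1, -0.8, -0.2]
grip_width: 0.996
```

```bash
python3 go.py .5845 .0985 .068 7
```

```text
t 9.87 p [0.5828 0.0963 0.1614] grip 0.996 F [ 1.1 -0.8 -0.2]
axes x [ 0.119 -0.993  0.001] y [-0.001 -0.001 -1.   ] z [ 0.993  0.119 -0.001] j [ 0.33  0.4  -0.72  1.61  0.27  1.24 -0.32]
shift tool [-0.0021  0.0934  0.0021]
rotvec [ 0.0013 -0.0026  0.001 ] 0.2
rotvec [-1.500e-03  3.139e+00  2.000e-03] 179.8
```

Emit:
{"fn": "send_rows", "kwargs": {"motion": [[100,-0.002,0.03,0.002,0,0,0],[100,-0.002,0.06,0.002,0,0,0],[100,-0.002,0.085,0.002,0,0,0],[100,-0.002,0.093,0.002,0,0,0],[100,-0.002,0.093,0.002,0,0,0],[60,-0.002,0.093,0.002,0,0,0],[40,-0.002,0.093,0.002,0,0,0],[30,-0.002,0.093,0.002,0,0,0],[30,-0.002,0.093,0.002,0,0,0],[30,-0.002,0.093,0.002,0,0,0]]}}

```text
clock: 10.7
position: [0.5852, 0.1009, 0.0708]
ee_rot: [-0.529, 0.468, -0.469, 0.53]
ft_force: [-1.5, -0.5, 5.9]
grip_width: 0.485
```

```bash
python3 go.py .5895 .0185 .067 7
```

```text
t 10.7 p [0.5852 0.1009 0.0708] grip 0.485 F [-1.5 -0.5  5.9]
axes x [ 0.122 -0.993  0.   ] y [ 0.002 -0.    -1.   ] z [0.993 0.122 0.002] j [ 0.3   0.5  -0.68  1.69  0.35  1.08 -0.38]
shift tool [ 0.0823  0.0039 -0.0058]
rotvec [-0.0021 -0.0002  0.0004] 0.1
rotvec [-6.0000e-04  3.1414e+00 -3.3000e-03] 180.0
```

Emit:
{"fn": "send_rows", "kwargs": {"motion": [[30,0,-0.01,0,0,0,0],[30,0,-0.03,0,0,0,0],[30,0,-0.05,0,0,0,0],[30,0,-0.06,0,0,0,0],[30,0.025,-0.06,-0.002,0,0,0],[30,0.05,-0.06,-0.004,0,0,0],[30,0.08,-0.06,-0.005,0,0,0],[30,0.08,-0.06,-0.005,0,0,0],[30,0.08,-0.06,-0.005,0,0,0]]}}

```text
clock: 11.45
position: [0.5893, 0.0183, 0.1294]
ee_rot: [0.529, -0.469, 0.47, -0.528]
ft_force: [0.9, 0.6, -0.4]
grip_width: 0.482
```

```bash
python3 go.py .5895 .0185 .072 7
```

```text
t 11.45 p [0.5893 0.0183 0.1294] grip 0.482 F [ 0.9  0.6 -0.4]
axes x [ 0.118 -0.993  0.001] y [ 0.    -0.001 -1.   ] z [ 0.993  0.118 -0.   ] j [ 0.44  0.42 -0.69  1.65  0.28  1.17 -0.19]
shift tool [-0.0002  0.0574  0.0002]
rotvec [ 0.0001 -0.004   0.0009] 0.2
rotvec [-1.5000e-03  3.1376e+00  1.0000e-04] 179.8
```

Emit:
{"fn": "send_rows", "kwargs": {"motion": [[30,0.001,0.02,0,0,0,0],[30,0.001,0.04,0,0,0,0],[30,0.001,0.05,0,0,0,0],[30,0.001,0.055,0,0,0,0],[30,0.001,0.057,0,0,0,0],[30,0.001,0.057,0,0,0,0],[30,0.001,0.057,0,0,0,0]]}}

```text
clock: 12.03
position: [0.5899, 0.0201, 0.0732]
ee_rot: [-0.529, 0.468, -0.469, 0.53]
ft_force: [0.0, -0.4, -0.1]
grip_width: 0.482
```

Emit:
{"fn": "send_rows", "kwargs": {"motion": [[55,0,0,0,0,0,0],[65,0,0,0,0,0,0],[80,0,0,0,0,0,0],[100,0,0,0,0,0,0],[100,0,-0.02,0,0,0,0],[100,0,-0.05,0,0,0,0],[100,0,-0.08,0,0,0,0],[100,0,-0.09,0,0,0,0],[100,0,-0.09,0,0,0,0]]}}

```text
clock: 12.78
position: [0.591, 0.0201, 0.1656]
ee_rot: [-0.528, 0.467, -0.47, 0.531]
ft_force: [0.1, 0.4, -0.1]
grip_width: 0.999
```

```bash
python3 - <<'E'
from workcell import *
import cv2,numpy as np
c=camera("top");np.savez("top6.npz",**c)
c=camera("scene");np.savez("scene6.npz",**c);cv2.imwrite("pics/s6.png",cv2.resize(c["pixels"][100:300,130:380,::-1],None,fx=3,fy=3))
E
python3 meas.py top6.npz scene6.npz;python3 go.py .609 -.136 .068 7
```

```text
top6.npz
red nolid
blue nolid
yellow lid 218 [ 0.6068 -0.1346  0.1025] [ 0.587 -0.155] [ 0.628 -0.116] 0.102
  tab far 55 [0.5743 0.1043 0.0321]
  tab near 56 [0.5316 0.1013 0.0322]
scene6.npz
red lid 165 [ 0.6053 -0.0567  0.1014] [ 0.579 -0.077] [ 0.623 -0.041] 0.103
  tab far 83 [ 0.6516 -0.0558  0.0303]
  tab near 84 [ 0.62   -0.0496  0.0328]
blue lid 105 [0.5948 0.021  0.1006] [ 0.57  -0.002] [0.61  0.039] 0.103
  tab far 38 [0.6413 0.0272 0.0294]
  tab near 38 [0.6053 0.0293 0.0332]
yellow lid 201 [ 0.6131 -0.1311  0.1009] [ 0.587 -0.156] [ 0.63  -0.113] 0.103
  tab far 141 [0.6311 0.1014 0.0307]
  tab near 142 [0.5645 0.0971 0.0331]
t 12.88 p [0.5892 0.0196 0.1619] grip 1.003 F [0.1 0.3 0.1]
axes x [ 0.122 -0.993  0.   ] y [ 0. -0. -1.] z [0.993 0.122 0.   ] j [ 0.45  0.39 -0.7   1.62  0.26  1.23 -0.18]
shift tool [0.1568 0.094  0.0008]
rotvec [-0.     -0.0004  0.0004] 0.0
rotvec [-6.0000e-04  3.1412e+00 -0.0000e+00] 180.0
```

View pics/s6.png

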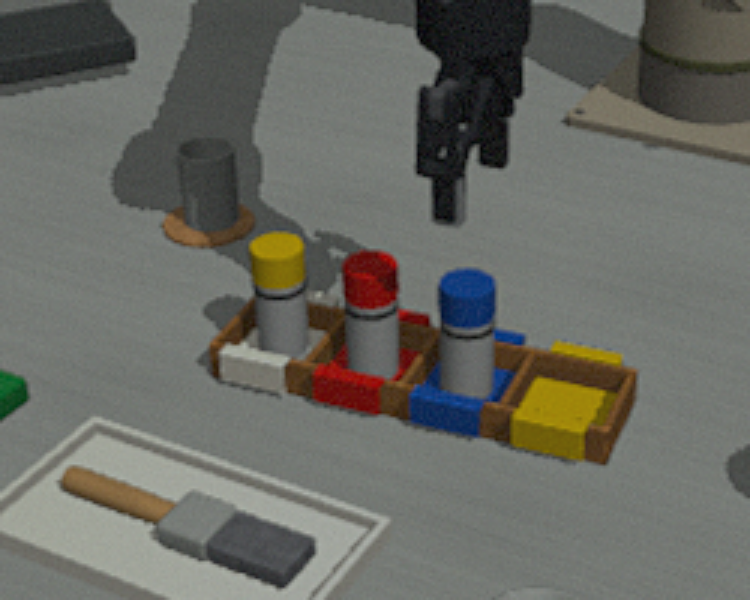

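Red and blue are in place. The yellow lid measures (0.608, -0.135). I'll go back for it.

Emit:
{"fn": "send_rows", "kwargs": {"motion": [[100,0.04,0,0,0,0,0],[100,0.08,0,0,0,0,0],[100,0.12,0,0,0,0,0],[100,0.15,0,0,0,0,0],[100,0.156,0,0,0,0,0],[100,0.156,0,0,0,0,0],[100,0.156,0,0,0,0,0],[100,0.156,0,0,0,0,0]]}}

```text
clock: 13.55
position: [0.608, -0.1328, 0.1616]
ee_rot: [-0.53, 0.468, -0.467, 0.53]
ft_force: [-0.4, 0.0, -0.3]
grip_width: 0.999
```

```bash
python3 go.py .6085 -.136 .068 7
```

```text
t 13.55 p [ 0.608  -0.1328  0.1616] grip 0.999 F [-0.4  0.  -0.3]
axes x [ 0.124 -0.992 -0.001] y [-0.001  0.001 -1.   ] z [ 0.992  0.124 -0.001] j [ 0.62  0.44 -0.63  1.53  0.27  1.26  0.08]
shift tool [0.0033 0.0936 0.0002]
rotvec [ 0.0009  0.0023 -0.0012] 0.2
rotvec [-1.9000e-03 -3.1393e+00 -1.4000e-03] 179.9
```

Emit:
{"fn": "send_rows", "kwargs": {"motion": [[100,0.002,0.03,0,0,0,0],[100,0.002,0.06,0,0,0,0],[100,0.002,0.085,0,0,0,0],[100,0.002,0.093,0,0,0,0],[100,0.002,0.093,0,0,0,0],[60,0.002,0.093,0,0,0,0],[40,0.002,0.093,0,0,0,0],[30,0.002,0.093,0,0,0,0],[30,0.002,0.093,0,0,0,0],[30,0.002,0.093,0,0,0,0]]}}

```text
clock: 14.38
position: [0.6093, -0.1372, 0.071]
ee_rot: [-0.529, 0.468, -0.469, 0.53]
ft_force: [-1.2, 0.2, 6.6]
grip_width: 0.484
```

Emit:
{"fn": "send_rows", "kwargs": {"motion": [[30,0,-0.01,0,0,0,0],[30,0,-0.03,0,0,0,0],[30,0,-0.06,0,0,0,0],[30,0,-0.09,0,0,0,0],[30,0,-0.12,0,0,0,0],[30,0,-0.14,0,0,0,0],[30,0,-0.15,0,0,0,0],[30,0,-0.15,0,0,0,0],[30,0,-0.15,0,0,0,0]]}}

```text
clock: 15.13
position: [0.6083, -0.1371, 0.2189]
ee_rot: [0.53, -0.469, 0.469, -0.529]
ft_force: [0.3, -0.2, -1.5]
grip_width: 0.483
```

```bash
python3 go.py .580 .0965 .072 7;  python3 - <<'E'
from workcell import *
import cv2,numpy as np
c=camera("scene");cv2.imwrite("pics/s7.png",cv2.resize(c["pixels"][60:260,130:380,::-1],None,fx=3,fy=3))
E
```

```text
t 15.13 p [ 0.6083 -0.1371  0.2189] grip 0.483 F [ 0.3 -0.2 -1.5]
axes x [ 0.122 -0.993  0.   ] y [-0. -0. -1.] z [ 0.993  0.122 -0.   ] j [ 0.63  0.41 -0.64  1.46  0.24  1.36  0.1 ]
shift tool [-0.2353  0.1469  0.0003]
rotvec [ 0.0001 -0.0003  0.0002] 0.0
rotvec [-3.0000e-04  3.1413e+00  2.0000e-04] 180.0
```

View pics/s7.png

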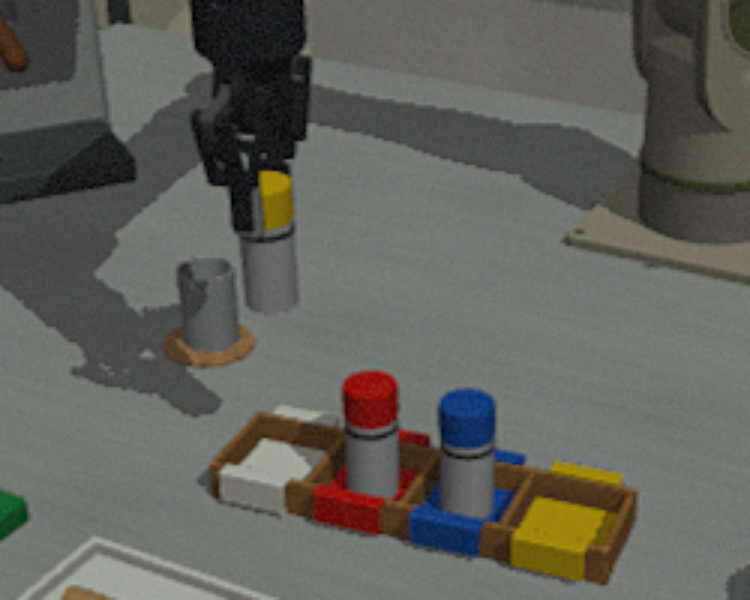

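The yellow tube's bottom is about 155 mm up, well above the 103 mm lids, so I can carry it across.

Emit:
{"fn": "send_rows", "kwargs": {"motion": [[30,-0.025,0,0,0,0,0],[30,-0.055,0,0,0,0,0],[30,-0.085,0,0,0,0,0],[30,-0.12,0,0,0,0,0],[30,-0.155,0,0,0,0,0],[30,-0.19,0,0,0,0,0],[30,-0.22,0,0,0,0,0],[30,-0.235,0,0,0,0,0],[30,-0.235,0,0,0,0,0],[30,-0.235,0,0,0,0,0]]}}

```text
clock: 16.02
position: [0.5791, 0.0968, 0.2177]
ee_rot: [0.531, -0.469, 0.467, -0.529]
ft_force: [-0.1, -0.9, -0.5]
grip_width: 0.483
```

```bash
python3 go.py .580 .0965 .072 7
```

```text
t 16.02 p [0.5791 0.0968 0.2177] grip 0.483 F [-0.1 -0.9 -0.5]
axes x [ 0.124 -0.992 -0.   ] y [-0.002 -0.    -1.   ] z [ 0.992  0.124 -0.002] j [ 0.36  0.35 -0.75  1.55  0.24  1.34 -0.29]
shift tool [0.0004 0.1457 0.0012]
rotvec [ 0.0024  0.0019 -0.    ] 0.2
rotvec [-0.     -3.1397 -0.0037] 179.9
```

Emit:
{"fn": "send_rows", "kwargs": {"motion": [[30,0,0.03,0,0,0,0],[30,0,0.06,0,0,0,0],[30,0,0.09,0,0,0,0],[30,0,0.115,0,0,0,0],[30,0,0.13,0,0,0,0],[30,0,0.138,0,0,0,0],[30,0,0.143,0,0,0,0],[30,0,0.146,0,0,0,0],[30,0,0.146,0,0,0,0],[30,0,0.146,0,0,0,0]]}}

```text
clock: 16.85
position: [0.5805, 0.0961, 0.0741]
ee_rot: [-0.529, 0.468, -0.469, 0.53]
ft_force: [0.1, -0.0, -0.2]
grip_width: 0.484
```

Emit:
{"fn": "send_rows", "kwargs": {"motion": [[55,0,0,0,0,0,0],[65,0,0,0,0,0,0],[80,0,0,0,0,0,0],[100,0,0,0,0,0,0],[100,0,-0.02,0,0,0,0],[100,0,-0.05,0,0,0,0],[100,0,-0.08,0,0,0,0],[100,0,-0.11,0,0,0,0],[100,0,-0.12,0,0,0,0],[100,0,-0.12,0,0,0,0]]}}

```text
clock: 17.68
position: [0.5814, 0.0967, 0.1966]
ee_rot: [-0.528, 0.467, -0.47, 0.531]
ft_force: [0.5, 0.1, -0.0]
grip_width: 1.0
```

```bash
python3 go.py .456 -.3115 .19 7;  python3 - <<'E'
from workcell import *
from h import *
c=camera("scene");cv2.imwrite("pics/s8.png",cv2.resize(c["pixels"][100:300,130:380,::-1],None,fx=3,fy=3))
cs=c; c=camera("top")
for c in (c,cs):
    P=cloud(c); 
    for lo in (.01,.03,.07):
        q=P[(P[...,0]>.36)&(P[...,0]<.54)&(P[...,1]>-.4)&(P[...,1]<-.23)&(P[...,2]>lo)&(P[...,2]<.1)]; print(lo,len(q),q.min(0).round(4),q.max(0).round(4),((q.min(0)+q.max(0))/2).round(4),cv2.minEnclosingCircle(q[:,:2].astype(np.float32)))
E
```

```text
t 17.68 p [0.5814 0.0967 0.1966] grip 1.0 F [ 0.5  0.1 -0. ]
axes x [ 0.122 -0.993  0.   ] y [ 0.005  0.    -1.   ] z [0.993 0.122 0.005] j [ 0.35  0.36 -0.74  1.58  0.25  1.29 -0.3 ]
shift tool [ 0.39    0.0058 -0.1742]
rotvec [-0.0052 -0.0002  0.0003] 0.3
rotvec [-5.0000e-04  3.1414e+00 -8.2000e-03] 180.0
0.01 396 [ 0.4304 -0.3373  0.01  ] [ 0.4812 -0.282   0.0823] [ 0.4558 -0.3096  0.0461] ((0.45423662662506104, -0.3096187114715576), 0.027872897684574127)
0.03 294 [ 0.4304 -0.3373  0.0306] [ 0.4812 -0.2856  0.0823] [ 0.4558 -0.3115  0.0564] ((0.4558584690093994, -0.31145572662353516), 0.026254065334796906)
0.07 107 [ 0.4304 -0.3373  0.0705] [ 0.4812 -0.2856  0.0823] [ 0.4558 -0.3115  0.0764] ((0.4558584690093994, -0.31145572662353516), 0.026254065334796906)
0.01 551 [ 0.4288 -0.3379  0.0101] [ 0.4841 -0.285   0.0799] [ 0.4564 -0.3114  0.045 ] ((0.4552004933357239, -0.31065601110458374), 0.031029462814331055)
0.03 432 [ 0.4288 -0.3379  0.0301] [ 0.4841 -0.285   0.0799] [ 0.4564 -0.3114  0.055 ] ((0.4552004933357239, -0.31065601110458374), 0.031029462814331055)
0.07 127 [ 0.4288 -0.3379  0.07  ] [ 0.4821 -0.2852  0.0799] [ 0.4554 -0.3115  0.075 ] ((0.4550227224826813, -0.31157031655311584), 0.02956538088619709)
```

View pics/s8.png

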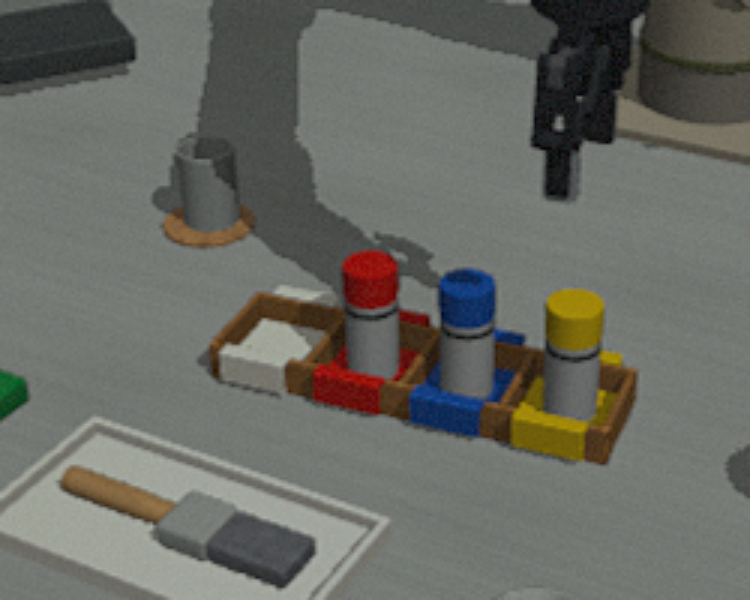

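All three tubes are in their matching cells. The cup is at (0.456, -0.3115) with its rim at about 78 mm. I'm going there now.

Emit:
{"fn": "send_rows", "kwargs": {"motion": [[100,0.035,0,-0.016,0,0,0],[100,0.073,0,-0.033,0,0,0],[100,0.11,0,-0.05,0,0,0],[100,0.148,0,-0.066,0,0,0],[100,0.186,0,-0.083,0,0,0],[100,0.224,0,-0.1,0,0,0],[100,0.26,0,-0.116,0,0,0],[100,0.3,0,-0.134,0,0,0],[100,0.335,0,-0.15,0,0,0],[100,0.35,0,-0.156,0,0,0]]}}

```text
clock: 18.62
position: [0.4638, -0.2762, 0.1912]
ee_rot: [0.529, -0.471, 0.47, -0.527]
ft_force: [-0.9, -0.8, 0.5]
grip_width: 1.001
```

Emit:
{"fn": "send_rows", "kwargs": {"motion": [[100,0.02,0,-0.009,0,0,0],[100,0.04,0,-0.018,0,0,0],[100,0.04,0,-0.018,0,0,0],[100,0.04,0,-0.018,0,0,0],[100,0.04,0,-0.018,0,0,0]]}}

```text
clock: 19.03
position: [0.4544, -0.3112, 0.1921]
ee_rot: [-0.53, 0.469, -0.468, 0.53]
ft_force: [0.3, 0.7, -0.2]
grip_width: 1.003
```

```bash
python3 go.py .4558 -.3115 .047 7
```

```text
t 19.03 p [ 0.4544 -0.3112  0.1921] grip 1.003 F [ 0.3  0.7 -0.2]
axes x [ 0.122 -0.993 -0.002] y [-0.001  0.002 -1.   ] z [ 0.993  0.122 -0.001] j [ 0.97  0.24 -0.52  1.69  0.12  1.25  0.55]
shift tool [0.0007 0.1451 0.0015]
rotvec [ 0.0012  0.0003 -0.0017] 0.1
rotvec [-2.6000e-03 -3.1413e+00 -1.9000e-03] 180.0
```

Emit:
{"fn": "send_rows", "kwargs": {"motion": [[100,0,0.035,0.001,0,0,0],[100,0,0.07,0.001,0,0,0],[100,0,0.1,0.001,0,0,0],[100,0,0.125,0.001,0,0,0],[100,0,0.14,0.001,0,0,0],[100,0,0.145,0.001,0,0,0],[100,0,0.145,0.001,0,0,0]]}}

```text
clock: 19.62
position: [0.4553, -0.3103, 0.047]
ee_rot: [-0.53, 0.469, -0.467, 0.53]
ft_force: [0.9, 1.0, -0.2]
grip_width: 0.999
```

Emit:
{"fn": "send_rows", "kwargs": {"motion": [[75,0,0,0,0,0,0],[60,0,0,0,0,0,0],[50,0,0,0,0,0,0],[45,0,0,0,0,0,0],[45,0,0,0,0,0,0],[45,0,0,0,0,0,0]]}}

```text
clock: 20.12
position: [0.4564, -0.3125, 0.0499]
ee_rot: [0.53, -0.468, 0.469, -0.529]
ft_force: [-1.8, -0.1, 5.6]
grip_width: 0.604
```

```bash
python3 go.py .609 -.1365 .05 7;  python3 - <<'E'
from workcell import *
from h import *
c=camera("scene");cv2.imwrite("pics/s9.png",cv2.resize(c["pixels"][70:270,130:380,::-1],None,fx=3,fy=3))
E
```

```text
t 20.12 p [ 0.4564 -0.3125  0.0499] grip 0.604 F [-1.8 -0.1  5.6]
axes x [ 0.122 -0.993  0.002] y [ 0.002 -0.002 -1.   ] z [0.993 0.122 0.001] j [ 0.93  0.4  -0.49  1.82  0.22  0.97  0.47]
shift tool [-1.562e-01 -1.000e-04  1.729e-01]
rotvec [-0.0015 -0.0004  0.0019] 0.1
rotvec [-2.9000e-03  3.1412e+00 -2.3000e-03] 180.0
```

View pics/s9.png

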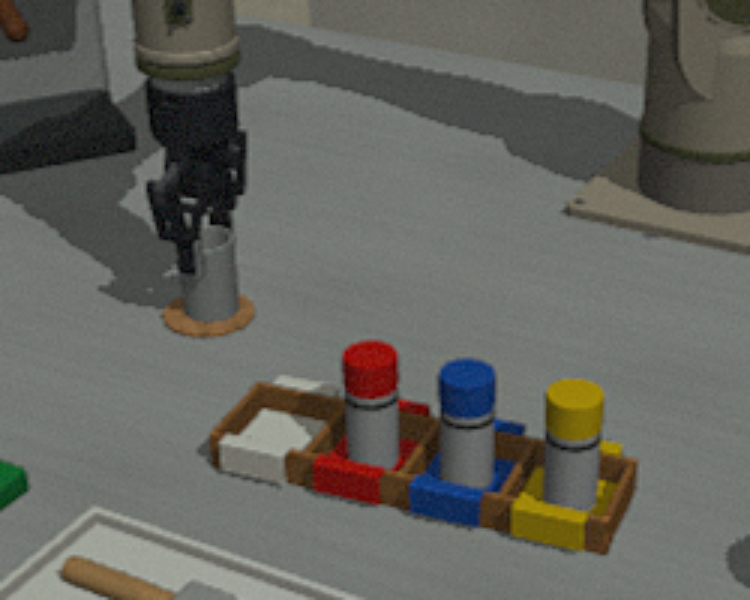

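Emit:
{"fn": "send_rows", "kwargs": {"motion": [[45,0,-0.01,0,0,0,0],[45,0,-0.03,0,0,0,0],[45,0,-0.055,0,0,0,0],[45,0,-0.08,0,0,0,0],[45,0,-0.09,0,0,0,0],[45,-0.02,-0.09,0.022,0,0,0],[45,-0.04,-0.09,0.044,0,0,0],[45,-0.06,-0.09,0.066,0,0,0],[45,-0.08,-0.09,0.088,0,0,0],[45,-0.1,-0.09,0.11,0,0,0]]}}

```text
clock: 21.0
position: [0.5534, -0.1983, 0.1386]
ee_rot: [0.529, -0.469, 0.469, -0.529]
ft_force: [0.1, -0.7, -0.3]
grip_width: 0.605
```

```bash
python3 go.py .609 -.1365 .14 7
```

```text
t 21.0 p [ 0.5534 -0.1983  0.1386] grip 0.605 F [ 0.1 -0.7 -0.3]
axes x [ 0.121 -0.993  0.   ] y [ 0. -0. -1.] z [0.993 0.121 0.   ] j [ 0.73  0.38 -0.57  1.65  0.22  1.17  0.23]
shift tool [-0.0546 -0.0014  0.0627]
rotvec [-0.0002 -0.0006  0.0004] 0.0
rotvec [-7.000e-04  3.141e+00 -3.000e-04] 180.0
```

Emit:
{"fn": "send_rows", "kwargs": {"motion": [[45,-0.02,0,0.022,0,0,0],[45,-0.04,0,0.045,0,0,0],[45,-0.055,0,0.063,0,0,0],[45,-0.055,0,0.063,0,0,0],[45,-0.055,0,0.063,0,0,0],[45,-0.055,0,0.063,0,0,0]]}}

```text
clock: 21.5
position: [0.6081, -0.1377, 0.1381]
ee_rot: [0.53, -0.469, 0.469, -0.529]
ft_force: [0.0, -0.9, -1.2]
grip_width: 0.603
```

```bash
python3 go.py .609 -.1365 .0535 7
python3 - <<'E'
from workcell import *
from h import *
c=camera("scene");cv2.imwrite("pics/s10.png",cv2.resize(c["pixels"][100:300,130:380,::-1],None,fx=3,fy=3))
E
```

```text
t 21.5 p [ 0.6081 -0.1377  0.1381] grip 0.603 F [ 0.  -0.9 -1.2]
axes x [ 0.121 -0.993  0.   ] y [-0.001 -0.001 -1.   ] z [ 0.993  0.121 -0.001] j [ 0.6   0.46 -0.58  1.55  0.26  1.21  0.09]
shift tool [-0.0011  0.0846  0.0011]
rotvec [ 0.0007 -0.0006  0.0005] 0.1
rotvec [-8.000e-04  3.141e+00  1.100e-03] 180.0
```

View pics/s10.png

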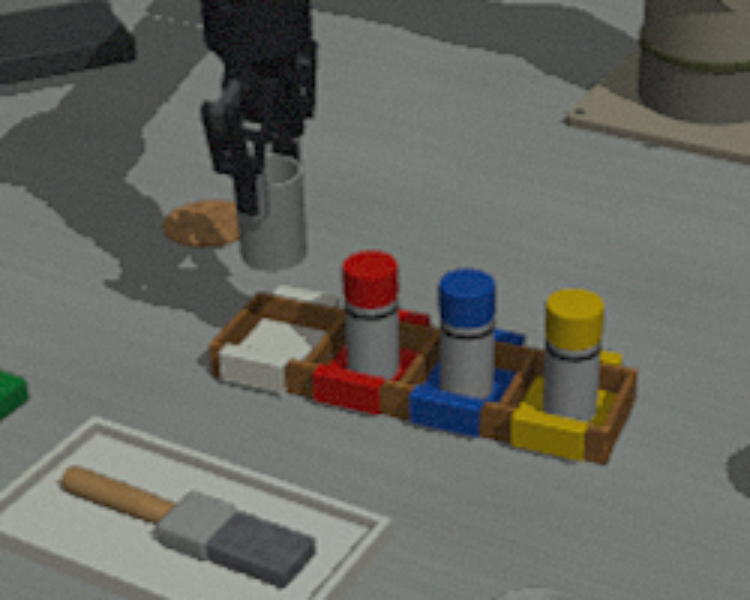

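Emit:
{"fn": "send_rows", "kwargs": {"motion": [[45,-0.001,0.025,0.001,0,0,0],[45,-0.001,0.05,0.001,0,0,0],[45,-0.001,0.068,0.001,0,0,0],[45,-0.001,0.077,0.001,0,0,0],[45,-0.001,0.081,0.001,0,0,0],[45,-0.001,0.084,0.001,0,0,0],[45,-0.001,0.084,0.001,0,0,0],[45,-0.001,0.084,0.001,0,0,0]]}}

```text
clock: 22.22
position: [0.61, -0.1363, 0.0554]
ee_rot: [-0.529, 0.468, -0.469, 0.53]
ft_force: [-0.2, -0.8, -1.1]
grip_width: 0.603
```

```bash
python3 go.py .609 -.1365 .0525 7
python3 - <<'E'
from workcell import *
from h import *
c=camera("scene");cv2.imwrite("pics/s11.png",cv2.resize(c["pixels"][150:270,180:330,::-1],None,fx=5,fy=5))
E
```

```text
t 22.22 p [ 0.61   -0.1363  0.0554] grip 0.603 F [-0.2 -0.8 -1.1]
axes x [ 0.121 -0.993  0.001] y [ 0.002 -0.001 -1.   ] z [0.993 0.121 0.001] j [ 0.57  0.54 -0.56  1.62  0.32  1.06  0.05]
shift tool [ 0.0001  0.0029 -0.001 ]
rotvec [-0.0015 -0.0005  0.0008] 0.1
rotvec [-1.2000e-03  3.1411e+00 -2.3000e-03] 180.0
```

View pics/s11.png

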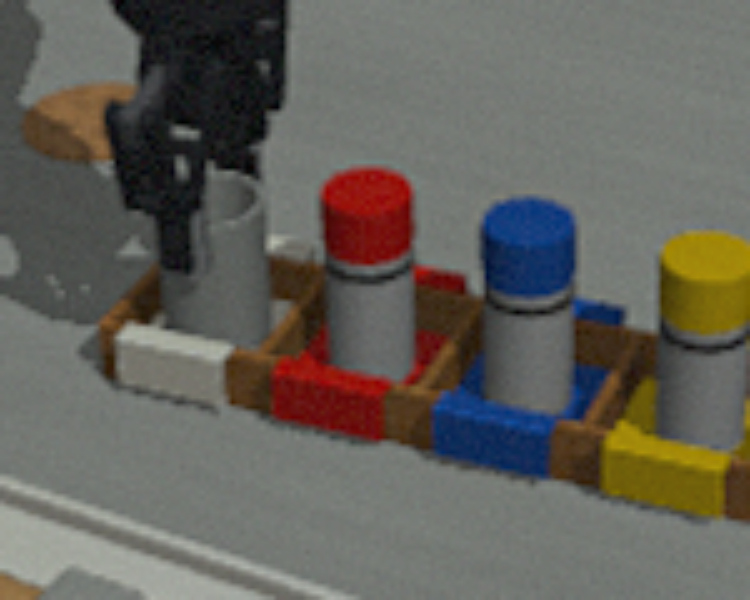

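Emit:
{"fn": "send_rows", "kwargs": {"motion": [[45,0,0.001,0,0,0,0],[45,0,0.002,0,0,0,0],[45,0,0.003,0,0,0,0],[45,0,0.003,0,0,0,0]]}}

```text
clock: 22.6
position: [0.6099, -0.1361, 0.0529]
ee_rot: [-0.53, 0.468, -0.469, 0.53]
ft_force: [-4.4, -0.6, 10.5]
grip_width: 0.603
```

Emit:
{"fn": "send_rows", "kwargs": {"motion": [[65,0,0,0,0,0,0],[75,0,0,0,0,0,0],[90,0,0,0,0,0,0],[100,0,0,0,0,0,0],[100,0,-0.02,0,0,0,0],[100,0,-0.05,0,0,0,0],[100,0,-0.08,0,0,0,0],[100,0,-0.11,0,0,0,0],[100,0,-0.14,0,0,0,0],[100,0,-0.15,0,0,0,0]]}}

```text
clock: 23.43
position: [0.6111, -0.1359, 0.2062]
ee_rot: [-0.529, 0.467, -0.47, 0.531]
ft_force: [0.1, 0.7, 0.1]
grip_width: 0.997
```

Emit:
{"fn": "send_rows", "kwargs": {"motion": [[100,0.04,0,-0.02,0,0,0],[100,0.08,0,-0.05,0,0,0],[100,0.12,0,-0.08,0,0,0],[100,0.16,0,-0.1,0,0,0],[100,0.2,0,-0.12,0,0,0],[100,0.2,0,-0.12,0,0,0],[100,0.2,0,-0.12,0,0,0],[100,0.2,0,-0.12,0,0,0]]}}

```text
clock: 24.1
position: [0.5135, -0.3508, 0.2006]
ee_rot: [0.529, -0.47, 0.469, -0.529]
ft_force: [0.4, 0.8, 0.1]
grip_width: 1.001
```

```bash
python3 - <<'E'
from workcell import *
from h import *
c=camera("scene");np.savez("sceneE.npz",**c);cv2.imwrite("pics/s12.png",cv2.resize(c["pixels"][130:310,180:480,::-1],None,fx=2.6,fy=2.6))
c=camera("top");np.savez("topE.npz",**c);cv2.imwrite("pics/t12.png",cv2.resize(c["pixels"][140:280,120:440,::-1],None,fx=2.5,fy=2.5))
for n in ("topE","sceneE"):
    c=dict(np.load(n+".npz"));P=cloud(c)
    b=(P[...,2]>.05)&(P[...,2]<.12)&(P[...,0]>.3)&(P[...,0]<.7)&(P[...,1]>-.2)&(P[...,1]<.45)
    k,L,S,C=cv2.connectedComponentsWithStats(b.astype(np.uint8))
    for i in range(1,k):
        if S[i,4]>30: q=P[L==i];print(n,C[i].round(),S[i,4],q.min(0).round(3),q.max(0).round(3))
E
python3 meas.py topE.npz
```

```text
topE [144. 181.] 506 [0.569 0.295 0.05 ] [0.639 0.367 0.101]
topE [335. 177.] 182 [ 0.583 -0.161  0.05 ] [ 0.635 -0.11   0.084]
topE [303. 181.] 284 [ 0.578 -0.078  0.051] [ 0.619 -0.037  0.107]
topE [272. 185.] 277 [ 0.569 -0.001  0.052] [0.609 0.038 0.107]
topE [239. 190.] 282 [0.558 0.078 0.05 ] [0.598 0.119 0.107]
topE [142. 240.] 412 [0.436 0.316 0.05 ] [0.493 0.372 0.059]
sceneE [254. 197.] 488 [ 0.576 -0.08   0.05 ] [ 0.621 -0.037  0.106]
sceneE [222. 196.] 450 [ 0.583 -0.163  0.05 ] [ 0.637 -0.109  0.083]
sceneE [286. 204.] 515 [ 0.568 -0.003  0.05 ] [0.612 0.039 0.107]
sceneE [321. 210.] 543 [0.558 0.076 0.05 ] [0.601 0.119 0.106]
sceneE [446. 224.] 353 [0.437 0.316 0.05 ] [0.496 0.373 0.058]
sceneE [426. 249.] 1268 [0.568 0.295 0.05 ] [0.642 0.366 0.097]
topE.npz
red lid 237 [ 0.5979 -0.0578  0.1025] [ 0.578 -0.078] [ 0.619 -0.037] 0.103
  tab far 104 [ 0.6305 -0.0561  0.0325]
  tab near 104 [ 0.5533 -0.0628  0.0324]
blue lid 233 [0.5881 0.018  0.1024] [ 0.569 -0.001] [0.608 0.038] 0.103
  tab far 82 [0.6228 0.0226 0.0328]
  tab near 82 [0.5424 0.0137 0.0322]
yellow lid 240 [0.5777 0.0981 0.1024] [0.558 0.079] [0.598 0.119] 0.103
  tab far 126 [0.6091 0.0938 0.0315]
  tab near 126 [0.5352 0.0933 0.0322]
```

View pics/s12.png

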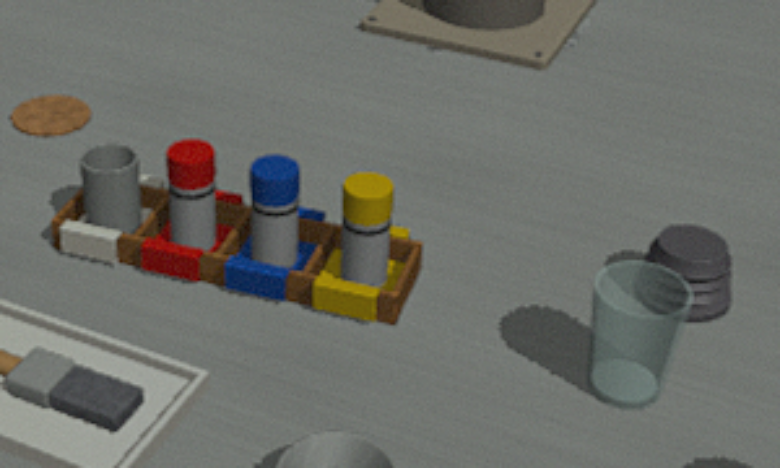

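View pics/t12.png

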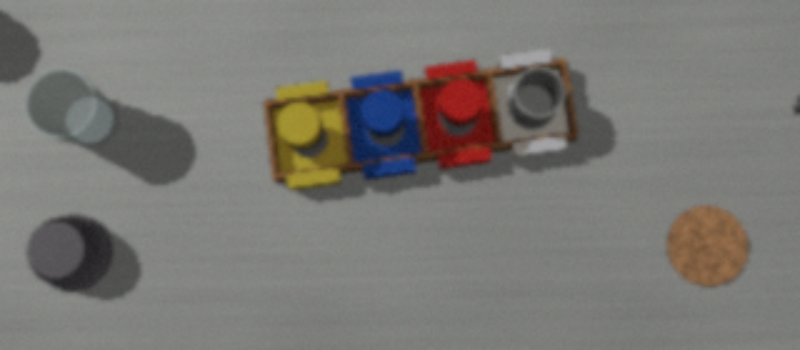

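Both pictures show every item upright in its matching cell. In the top view, yellow is at (299,124), blue at (383,111), red at (460,101) and the cup at (537,95). The tumbler and bellows haven't moved. I'm handing in.

```bash
python3 -c "
from workcell import *
print(hand_in())"
```

```text
the job is handed in; nothing more can be done
None
```

The job is done and handed in at about 24 s on the robot's clock, well inside the 112 s limit. I parked the yellow tube in the white cell and moved red to red and blue to blue. Then I carried yellow over them to the yellow cell and stood the steel cup in the white cell.

- **Position and height:** the last top and scene pictures show all four upright and within about 3 mm of their cell centres. The lids read 103 mm high and the cup rim about 83 mm, against 80 mm expected, which is within camera noise.
- **Bystanders:** the tumbler and bellows read the same positions as at the start, to within about 2 mm.
- **Force:** the highest reading I saw was about 11 N, at the cup's touchdown. I only read the force at the end of each move, so a brief peak in between would not show.
- **Robot clear:** the gripper is open and standing well away from everything.

No final check failed. One top-camera check midway did not find the red and blue lids, but the scene camera showed both in place at the time, and so did the final top picture.

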